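Tip the desk mixer onto its feet and push it back to the socket rail

TASK

The small copper desk mixer has been left standing on its rear panel, with its rubber feet towards the robot. Push it over towards the robot so that it lies on its feet, knobs up, then push it back along the desk until its rear panel sits flush against the long socket rail. Never pick it up or tip it onto its knobs, and leave the tape, the carton and the screwdriver where they are.

Things in the scene. Friction and masses are not known exactly. Their poses are not given: they have to be found in the camera images.
- mixer: Loose wedge-shaped copper-coloured box, about 0.6 kg, 100 deep (own x), 180 wide (own y); front panel 39 high, rear 61, feet included; top slopes straight between. Origin: centre of footprint, at underside of its four 5 mm feet. Own axes turn with it: +x out of the rear panel (x=+50), front panel at x=-50, +z out of the top. Start: stands on its rear panel, +x down, +z level, away from robot within 23 deg
- rear_left (a point): Lower rear corner of the mixer at its own (50, 90, 5) mm
- rear_right (a point): Lower rear corner of the mixer at its own (50, -90, 5) mm
- mixer_middle (a point): Point inside the mixer at its own (0, 0, 25) mm. Four knobs, 20 in diameter and 11 proud of the top, stand in a row at own x = +18, y = -60, -20, 20, 60; the top from x = -8 to the front edge is free, but for small flat caps
- front_edge (a point): Middle of the top front edge, at the mixer's own (-50, 0, 39) mm. At the start this edge is uppermost, 100 above the desk, facing away from the robot. Standing, the mixer is 61 thick at the desk and 39 up here. Pushed near this edge towards the robot it tips about the lower edge of its feet side and, once it leans 20 to 35 degrees, falls by itself onto its feet
- rail: Aluminium socket rail fixed to the desk on the far side of the mixer: a straight bar 50 deep (its x), 620 long (its y) and 40 high, round black sockets along its top. Origin: centre of its underside. Its long front face, towards the robot, is the plane x = -25 mm of its own frame; turned up to about 7 degrees. It does not move when pushed
- tape: Loose roll of grey tape lying flat, 90 across, 24 high. Origin: centre of its underside. To be left alone
- carton: Loose cardboard carton, 70 by 100 by 50 high. Origin: centre of its underside. To be left alone
- driver: Loose screwdriver with a red handle lying on the desk, about 200 long and 26 high. Origin: under the tool. To be left alone
Things that resemble listed ones, but are neither listed nor needed, are in the scene too. There is more than one size of the mixer; the job needs the largest.

How it is judged:
By the outcome, as a careful person would: the job done as asked, in the order asked, and still so for the second after the job is handed in, with the robot touching nothing.
It also fails if it takes over 51 s, if anything falls off the work surface, if the arm or the gripper's body presses on something with over 40 N, if the wrist force passes 120 N, or if a joint passes its speed limit or range.

ROBOT

A 6-joint arm with a two-finger parallel gripper is mounted at the origin on the work surface. World frame = base frame: x ahead of the robot, y to its left, z up, the work surface at z = 0. Lengths are in mm, angles in degrees, forces in N, time in s.
With the tool pointing down it reaches from about 300 to 850 mm from the base axis. Payload 4.2 kg.
Tool frame: the origin (TCP) lies at the very end of the fingers, on their centre line; the grasp point (between the pads) lies 19 mm behind it; z points along the fingers, y is the line along which they close (so a half turn about z gives the same grasp; the last joint's range is limited). The gripper opens to 91 mm and grips with 3 to 60 N. Pads are 32 mm wide; open, the fingers measure 118 mm over their backs; the gripper's body (76 mm by 178 mm) begins 60 mm behind the grasp point.
Start: joints at [-65.374, 18.312, 89.639, -0, 72.044, -1.146], TCP at [250.007, -517.822, 213.976] pointing down, gripper open.
Joint ranges: [-177.97, 177.97], [-48.28, 115.42], [12.27, 149.76], [-77.06, 257.06], [2.81, 150.46], [-146.56, 146.56]. Speed limits (degrees/s): [147.25, 147.25, 180, 180, 180, 180].

INTERFACE

Orientations are given as [roll, pitch, yaw] about the fixed x, y, z axes, in that order (R = Rz(yaw) Ry(pitch) Rx(roll)).
In Python, from workcell import env, eyes gives the robot as it stands.
- The arm moves only by the tool send_rows, never from a script. Its argument "targets" is text: rows parted by semicolons, each of 7 numbers parted by spaces: the shift along the tool's x, y, z in m, then the turn, a rotation vector about the tool's x, y, z in degrees, then the opening in per cent of the stroke, from 0 (shut) to 100 (fully open). A call has 1 to 12 rows; each row is the pose to reach, as a shift and turn from the pose commanded when the call began, along the tool's axes at that moment; what a row does not reach only later rows make up. A row lasts 1/12 s, in which the tool goes at most 41.7 mm and 7.16 degrees, less where a joint would pass 70% of its speed; a pose out of reach is approached as far as the arm can. A call with a gripper value outside its range is refused whole. The fingers move at their own pace and stop on an object; "grip_force" is the grip in N (left out, the last holds). Time passes only in rows, so rows that repeat a pose let the fingers close. It gives the time, the measured TCP pose, the force, the opening and the grip force at its end, in the units of the state.
- env.state(): the state, without advancing time (a new reading comes with each control period).
- eyes.grab_frame(name): name is "scene" or "top"; returns a dict with "image" (420x560x3 uint8, blue, green, red), "fovy" (degrees; the focal length in pixels is half the picture's height over the tangent of half this angle, whatever the lens; pixels are square), "cx", "cy" (the principal point, pixels), "D" ([k1, k2, p1, p2, k3] as OpenCV has them; the pictures are not rectified), "eye" and "attitude" of the camera in the world. Camera axes: x right, y up, looking along -z (the intrinsics and any distortion apply to the point x, -y, -z); pixel columns grow to the right and rows downward; lengths in mm; the calibration is good to about 2 mm. A picture is of the moment at which its call begins. There is no depth.
- env.job_done(): hands the job in; it is judged then, once.
The state is a dict: "time_s": time; "qpos": joint angles; "qvel": joint speeds; "effort": joint torques, N m; "ee_pos": TCP position; "ee_rot": TCP orientation; "force": force on the tool from outside, world axes, zero at the start; "torque": the same for the moment, N m; "gripper_width": finger opening in mm; "gripper_force": force on a finger pad.
Only numpy, scipy, OpenCV 4.12 (cv2) and the standard library are available. Lean on these libraries where they do the work, as an engineer would, in place of code of your own. Each camera call takes 0.05 s, during which the arm holds its last target. There are 200 camera calls.

## Working session

There is one attempt and no reset: what is moved stays moved. The work goes in short steps, Python scripts to look and compute and a tool call to move; the robot and the scene stay as the last step left them, time stands still between calls to the robot, and variables do not carry over. Pictures are saved under pics/ and viewed, at most 10 in all, crops included, and the job is handed in when it is done.

Besides the shell and the picture viewer there is one more tool, called after ">>>" as name(argument=value, ...) on one line, values as JSON. send_rows: Moves the arm, as the interface text tells. Its arguments: {"type":"object","properties":{"targets":{"type":"string"},"grip_force":{"type":"number"}},"required":["targets"]}

```bash
mkdir -p pics
cat > h.py <<'E'
import numpy as np, cv2
from scipy.spatial.transform import Rotation as R
from workcell import env, eyes
def att(a):
    a=np.array(a,float)
    return a if a.shape==(3,3) else R.from_euler('xyz',a,degrees=True).as_matrix()
def grab(n,fn=None):
    f=eyes.grab_frame(n); im=np.array(f['image']); 
    if fn: cv2.imwrite('pics/'+fn,im)
    fl=im.shape[0]/2/np.tan(np.radians(f['fovy']/2))
    f['K']=np.array([[fl,0,f['cx']],[0,fl,f['cy']],[0,0,1.]]); f['A']=att(f['attitude']); f['D']=np.array(f['D'],float); f['e']=np.array(f['eye'],float)
    return f
def ray(f,px):
    p=cv2.undistortPoints(np.array(px,float).reshape(-1,1,2),f['K'],f['D']).reshape(-1,2)
    d=np.c_[p[:,0],-p[:,1],-np.ones(len(p))]
    return d@f['A'].T
def onz(f,px,z):
    d=ray(f,px); return f['e']+d*((z-f['e'][2])/d[:,2])[:,None]
def proj(f,P):
    c=(np.array(P,float).reshape(-1,3)-f['e'])@f['A']; c=c*[1,-1,-1]
    return cv2.projectPoints(c.reshape(-1,1,3),np.zeros(3),np.zeros(3),f['K'],f['D'])[0].reshape(-1,2)
E
python3 - <<'E'
from h import *
for n in('scene','top'):
    f=grab(n,n+'0.png'); print(n,f['e'],f['attitude'],f['fovy'],f['cx'],f['cy'],f['D'])
    cv2.imwrite(f'pics/{n}0b.png',cv2.resize(f['image'],(784,588)))
print(env.state())
E
```

```text
scene [ 944.83837245 -513.37342837  887.38491232] [37.90112468 -0.08228665 37.65334729] 55.294061427000145 278.3749435256229 213.95807829725678 [0.00303043 0.         0.         0.         0.        ]
top [2.65280012e+02 2.32003654e-01 1.51827909e+03] [ 10.65612213  -0.82767231 -89.1043952 ] 43.169738573373365 286.33838802639906 209.86411289418558 [-0.10466238  0.          0.          0.          0.        ]
{'time_s': 0.1, 'qpos': array([-6.53738886e+01,  1.83470636e+01,  8.96994125e+01,  5.79109736e-04,
        7.20450598e+01, -1.14431674e+00]), 'qvel': array([ 0.0931207 ,  0.05431002, -0.24680415, -0.01350771, -0.05872644,
       -0.0765611 ]), 'effort': array([ 8.78256305e-04, -4.13333094e+01, -2.32509971e+01,  7.29198684e-02,
        4.21956251e-02, -4.55274585e-05]), 'ee_pos': array([ 249.81713752, -517.38575716,  213.21355829]), 'ee_rot': array([-1.79908493e+02, -2.37855156e-03,  2.57702473e+01]), 'force': array([0.16119256, 0.07672933, 0.34061776]), 'torque': array([-0.02220072,  0.00621837, -0.02566799]), 'gripper_force': 0.0, 'gripper_width': 91.3676986573699}
```

View pics/scene0b.png

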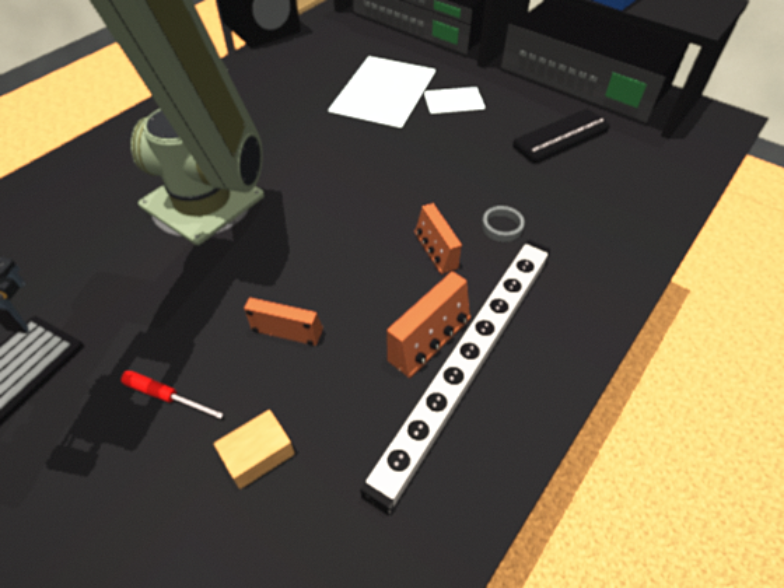

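View pics/top0b.png

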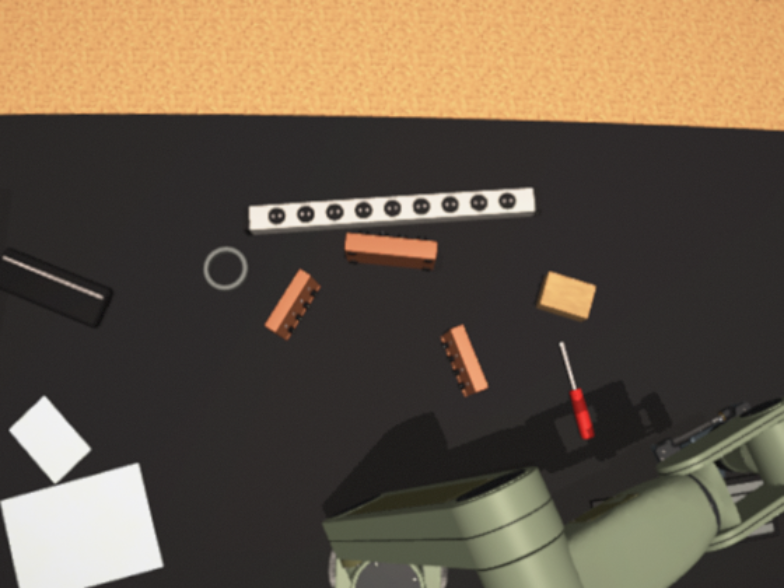

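The top view (784 px wide) shows the big mixer at about (391,250), standing just in front of the rail, which runs (250,215)–(535,200). The two smaller mixers are at (292,303) and (465,360), and the tape is at (225,268). Next I'll measure them.

Run:
```python
from h import *
def quad(m,z,f,lab):
    cs,_=cv2.findContours(m.astype(np.uint8),0,2)
    for c in cs:
        if cv2.contourArea(c)<60: continue
        (ctr,wh,a)=cv2.minAreaRect(c); b=cv2.boxPoints((ctr,wh,a)); P=onz(f,b,z)
        e1=P[1]-P[0]; e2=P[2]-P[1]; L=max(e1,e2,key=np.linalg.norm)
        an=np.degrees(np.arctan2(L[0],-L[1])) # dir of long axis from -y toward x
        an=(an+90)%180-90
        print(lab,np.round(ctr),'c',P.mean(0).round(1),'size',np.linalg.norm(e1[:2]).round(1),np.linalg.norm(e2[:2]).round(1),'ang',an.round(1)); print(P[:,:2].round(0).tolist())
f=grab('top'); im=f['image']; hsv=cv2.cvtColor(im,cv2.COLOR_BGR2HSV)
print(hsv[177,279],hsv[189,270],hsv[152,235],hsv[211,407])
H,S,V=[hsv[...,i].astype(int) for i in range(3)]
roi=np.zeros(H.shape,bool); roi[110:330,130:450]=1
cop=(H<13)&(S>90)&roi
quad(cop&(V>175),100,f,'mix top')
print()
quad(cop&(V>60),50,f,'mix all')
w=(S<60)&(V>150)&roi
quad(cv2.morphologyEx(w.astype(np.uint8),3,np.ones((13,13))),40,f,'rail top')
quad((H>12)&(H<25)&(S>60)&(V>120)&roi,50,f,'carton')
quad((S<60)&(V>80)&roi,24,f,'tape')
g=grab('scene')
cv2.imwrite('pics/c.png',cv2.resize(g['image'][160:300,250:410],None,fx=4,fy=4,interpolation=2))
```

```text
[ 10 141 228] [ 8 88 58] [15 35 87] [ 17 125 237]
mix top [417. 302.] c [ 287.8 -369.8  100. ] size 19.2 51.1 ang -76.8
[[310.0, -355.0], [315.0, -373.0], [265.0, -385.0], [261.0, -366.0]]
mix top [335. 255.] c [ 410.7 -148.1  100. ] size 25.3 128.4 ang -67.8
[[465.0, -112.0], [475.0, -135.0], [356.0, -184.0], [347.0, -161.0]]
mix top [205. 214.] c [516.7 204.2 100. ] size 127.8 24.8 ang 60.5
[[467.0, 246.0], [579.0, 183.0], [566.0, 162.0], [455.0, 225.0]]
mix top [279. 175.] c [628.9   5.6 100. ] size 34.5 178.3 ang -4.7
[[619.0, 95.0], [653.0, 93.0], [639.0, -85.0], [605.0, -82.0]]

mix all [416. 296.] c [ 307.6 -377.7   50. ] size 31.0 102.9 ang -76.9
[[354.0, -351.0], [361.0, -381.0], [261.0, -404.0], [254.0, -375.0]]
mix all [331. 257.] c [ 411.1 -142.5   50. ] size 56.0 139.7 ang -68.1
[[465.0, -91.0], [487.0, -142.0], [357.0, -194.0], [336.0, -143.0]]
mix all [209. 217.] c [518.  199.5  50. ] size 139.8 60.7 ang 60.5
[[473.0, 260.0], [594.0, 191.0], [563.0, 139.0], [442.0, 208.0]]
mix all [279. 179.] c [631.6   6.9  50. ] size 63.3 192.1 ang -4.8
[[608.0, 104.0], [671.0, 100.0], [655.0, -91.0], [592.0, -86.0]]
rail top [279. 149.] c [725.    4.9  40. ] size 596.4 52.7 ang 5.1
[[725.0, 304.0], [778.0, -290.0], [725.0, -292.0], [673.0, 298.0]]
carton [405. 210.] c [ 546.8 -354.7   50. ] size 73.3 104.8 ang -16.6
[[527.0, -293.0], [597.0, -316.0], [567.0, -417.0], [497.0, -393.0]]
tape [405. 261.] c [ 406.7 -357.2   24. ] size 11.2 98.2 ang -74.4
[[452.0, -339.0], [456.0, -349.0], [361.0, -376.0], [358.0, -365.0]]
tape [160. 191.] c [595.9 347.9  24. ] size 91.0 88.9 ang 0.9
[[640.0, 396.0], [641.0, 305.0], [552.0, 300.0], [551.0, 390.0]]
tape [279. 150.] c [727.1   4.9  24. ] size 608.7 64.7 ang 5.1
[[732.0, 311.0], [786.0, -296.0], [722.0, -298.0], [668.0, 303.0]]
```

View pics/c.png

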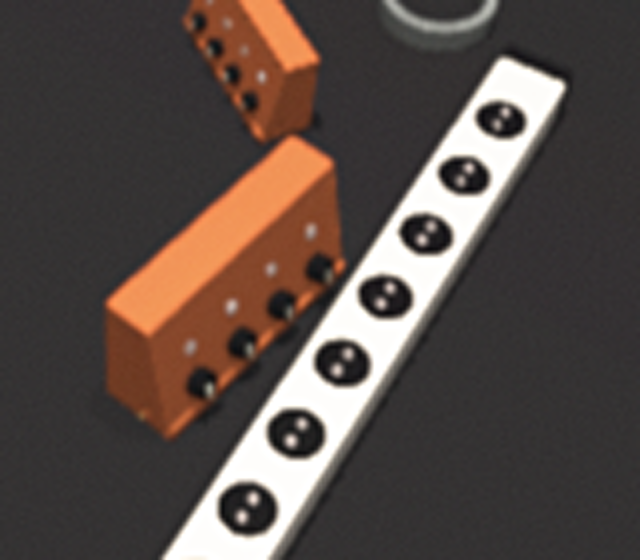

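The crop confirms it. The big mixer stands with its knobs facing the rail. The top front edge is at about (646, 4, 100), with its long axis turned -4.7°, and the rail front face is at x≈699 (y=5), turned +5.1°. I'll move above and behind the mixer.

>>> send_rows(targets="0.025 -0.011 0 0 0 1 100;0.062 -0.028 0 0 0 3 100;0.1 -0.045 0 0 0 6 100;0.138 -0.062 0 0 0 9 100;0.176 -0.079 0 0 0 12 100;0.214 -0.096 0 0 0 15 100;0.252 -0.113 0 0 0 18 100;0.290 -0.130 0 0 0 21 100;0.328 -0.147 0 0 0 24 100;0.366 -0.164 0 0 0 27 100;0.404 -0.181 0 0 0 30.3 100;0.430 -0.192 0 0 0 30.3 100")

```text
time_s: 1.2
ee_pos: [555.6, -154.8, 213.8]
ee_rot: [-179.9, -0.0, -4.5]
force: [0.9, -0.7, -0.1]
gripper_width: 91.2
gripper_force: 0.0
```

```bash
cat > d.py <<'E'
import sys
from h import *
s=env.state(); t=np.array(list(map(float,sys.argv[1:4]))); yaw=float(sys.argv[4])
A=R.from_euler('xyz',s['ee_rot'],degrees=True)
print('t',s['time_s'],'pos',s['ee_pos'].round(1),s['ee_rot'].round(2),'F',s['force'].round(1),'q',s['qpos'].round(0))
print('shift m',(A.inv().apply(t-s['ee_pos'])/1000).round(4),'turn',(A.inv()*R.from_euler('xyz',[180,0,yaw],degrees=True)).as_rotvec(degrees=True).round(2))
E
python3 d.py 688 1 214 -4.5
```

```text
t 1.2 pos [ 555.6 -154.8  213.8] [-1.7995e+02 -3.0000e-02 -4.5300e+00] F [ 0.9 -0.7 -0.1] q [-17.  18.  89.   0.  72.  78.]
shift m [ 0.1197 -0.1658 -0.    ] turn [-0.05 -0.03 -0.03]
```

>>> send_rows(targets="0.018 -0.025 0 0 0 0 100;0.042 -0.058 0 0 0 0 100;0.066 -0.091 0 0 0 0 100;0.09 -0.124 0 0 0 0 100;0.11 -0.152 0 0 0 0 100;0.121 -0.168 0 0 0 0 100;0.121 -0.168 0.02 0 0 0 100;0.121 -0.168 0.05 0 0 0 100;0.121 -0.168 0.08 0 0 0 100;0.121 -0.168 0.11 0 0 0 100;0.121 -0.168 0.126 0 0 0 100;0.121 -0.168 0.126 0 0 0 100")

```text
time_s: 2.2
ee_pos: [684.4, 0.0, 82.7]
ee_rot: [180.0, 0.6, -4.5]
force: [-0.7, 0.3, 0.1]
gripper_width: 90.9
gripper_force: 0.0
```

```bash
python3 d.py 688 1 88 -4.5; python3 -c "
from h import *
f=grab('scene');cv2.imwrite('pics/s1.png',cv2.resize(f['image'][120:320,200:440],None,fx=3,fy=3))"
```

```text
t 2.2 pos [684.4   0.   82.7] [179.96   0.57  -4.52] F [-0.7  0.3  0.1] q [-1. 34. 84. -0. 63. 94.]
shift m [ 0.0035 -0.0012 -0.0053] turn [ 0.04  0.57 -0.02]
```

View pics/s1.png

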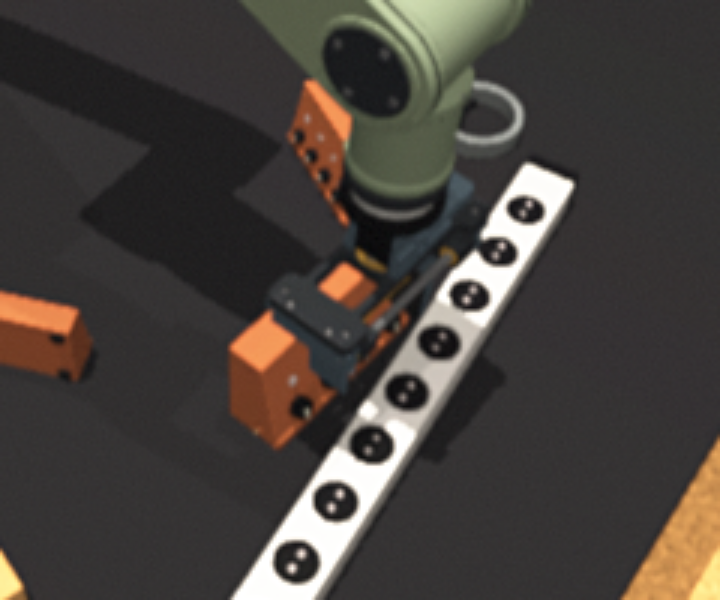

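The fingers are behind the mixer, spread along its upper face and above the rail. I'll push towards the robot.

>>> send_rows(targets="-0.006 0 -0.003 0 0 0 100;-0.012 0 -0.005 0 0 0 100;-0.018 0 -0.006 0 0 0 100;-0.023 0 -0.006 0 0 0 100;-0.028 0 -0.006 0 0 0 100;-0.033 0 -0.007 0 0 0 100;-0.038 0 -0.008 0 0 0 100;-0.043 0 -0.009 0 0 0 100;-0.048 0 -0.010 0 0 0 100;-0.053 0 -0.01 0 0 0 100;-0.058 0 -0.01 0 0 0 100;-0.058 0 -0.01 0 0 0 100")

```text
time_s: 3.25
ee_pos: [627.5, 4.6, 97.1]
ee_rot: [180.0, 0.2, -4.5]
force: [-0.3, 0.3, -0.3]
gripper_width: 91.3
gripper_force: 0.0
```

```bash
python3 d.py 600 5 92 -4.5; python3 -c "
from h import *
f=grab('scene');cv2.imwrite('pics/s2.png',cv2.resize(f['image'][120:320,200:440],None,fx=3,fy=3))"
```

```text
t 3.25 pos [627.5   4.6  97.1] [179.97   0.22  -4.51] F [-0.3  0.3 -0.3] q [-1. 28. 92. -0. 60. 94.]
shift m [-0.0275  0.0018  0.0052] turn [ 0.03  0.22 -0.01]
```

View pics/s2.png

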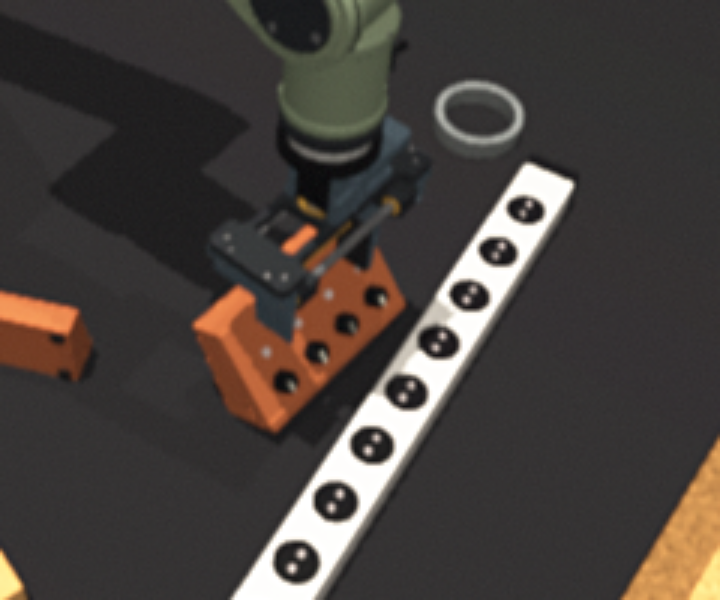

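It is leaning about 20° and pivoting cleanly, so I'll keep going.

>>> send_rows(targets="-0.005 0 0.001 0 0 0 100;-0.010 0 0.002 0 0 0 100;-0.015 0 0.003 0 0 0 100;-0.020 0 0.004 0 0 0 100;-0.025 0 0.005 0 0 0 100;-0.030 0 0.005 0 0 0 100;-0.034 0 0.005 0 0 0 100;-0.034 0 0.005 0 0 0 100;-0.034 0 0.005 0 0 0 100;-0.034 0 0.005 0 0 0 100")

```text
time_s: 4.13
ee_pos: [596.2, 7.2, 93.1]
ee_rot: [180.0, -0.0, -4.5]
force: [0.1, 0.2, 0.4]
gripper_width: 91.5
gripper_force: 0.0
```

```bash
python3 d.py 600 5 92 -4.5; python3 -c "
from h import *
f=grab('scene');cv2.imwrite('pics/s3.png',cv2.resize(f['image'][120:320,200:440],None,fx=3,fy=3))"
```

```text
t 4.1333 pos [596.2   7.2  93.1] [ 1.80e+02 -4.00e-02 -4.53e+00] F [0.1 0.2 0.4] q [-0. 26. 97. -0. 58. 94.]
shift m [0.0039 0.0019 0.0011] turn [ 0.   -0.04 -0.03]
```

View pics/s3.png

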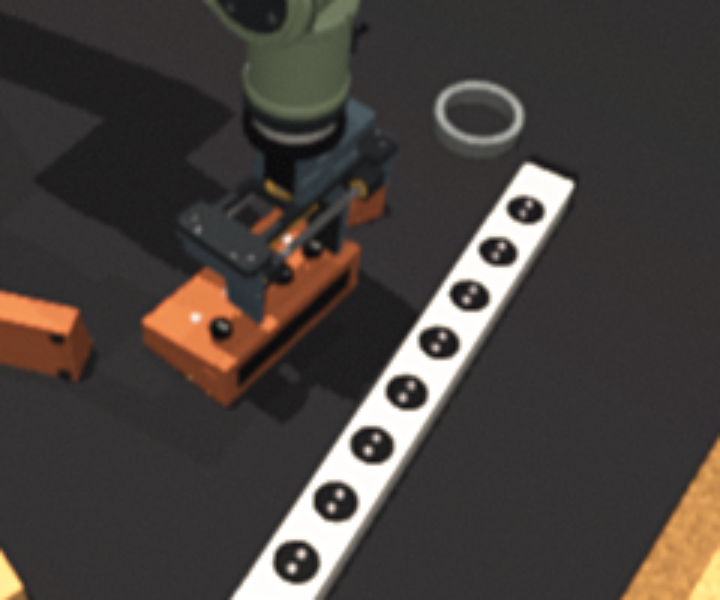

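The mixer now lies on its feet with the knobs up. I'll lift, retreat in front of it, and measure.

>>> send_rows(targets="0 0 -0.02 0 0 0 100;0 0 -0.05 0 0 0 100;-0.02 0 -0.06 0 0 0 100;-0.05 0 -0.06 0 0 0 100;-0.08 0 -0.06 0 0 0 100;-0.11 0 -0.06 0 0 0 100;-0.14 0 -0.06 0 0 0 100;-0.16 0 -0.06 0 0 0 100;-0.18 0 -0.06 0 0 0 100;-0.19 0 -0.06 0 0 0 100;-0.19 0 -0.06 0 0 0 100")

```text
time_s: 5.1
ee_pos: [404.9, 22.3, 153.1]
ee_rot: [180.0, 0.0, -4.5]
force: [0.1, -0.5, 0.7]
gripper_width: 91.1
gripper_force: 0.0
```

```bash
python3 d.py 430 10 14 -4.5
python3 - <<'E'
from h import *
f=grab('top'); cv2.imwrite('pics/t4.png',cv2.resize(f['image'][110:310,140:420],None,fx=2.8,fy=2.8))
hsv=cv2.cvtColor(f['image'],cv2.COLOR_BGR2HSV);H,S,V=[hsv[...,i].astype(int) for i in range(3)]
m=((H<13)&(S>90)&(V>100)).astype(np.uint8); m[:110]=0;m[330:]=0
for c in cv2.findContours(m,0,2)[0]:
    if cv2.contourArea(c)>300:
        b=cv2.boxPoints(cv2.minAreaRect(c)); print(b.round(0).tolist(),onz(f,b,50)[:,:2].round(0).tolist())
E
```

```text
t 5.1 pos [404.9  22.3 153.1] [ 1.7999e+02  3.0000e-02 -4.5100e+00] F [ 0.1 -0.5  0.7] q [  2.   6. 115.  -0.  58.  96.]
shift m [0.0261 0.0103 0.1391] turn [ 0.01  0.03 -0.01]
[[406.0, 279.0], [415.0, 276.0], [425.0, 312.0], [416.0, 314.0]] [[353.0, -351.0], [361.0, -377.0], [264.0, -403.0], [256.0, -377.0]]
[[318.0, 236.0], [330.0, 231.0], [349.0, 276.0], [337.0, 281.0]] [[470.0, -106.0], [485.0, -141.0], [358.0, -193.0], [344.0, -159.0]]
[[188.0, 232.0], [213.0, 191.0], [230.0, 201.0], [205.0, 243.0]] [[474.0, 258.0], [593.0, 191.0], [563.0, 141.0], [445.0, 209.0]]
[[242.0, 219.0], [246.0, 182.0], [311.0, 189.0], [307.0, 226.0]] [[514.0, 107.0], [620.0, 99.0], [604.0, -85.0], [498.0, -75.0]]
```

View pics/t4.png

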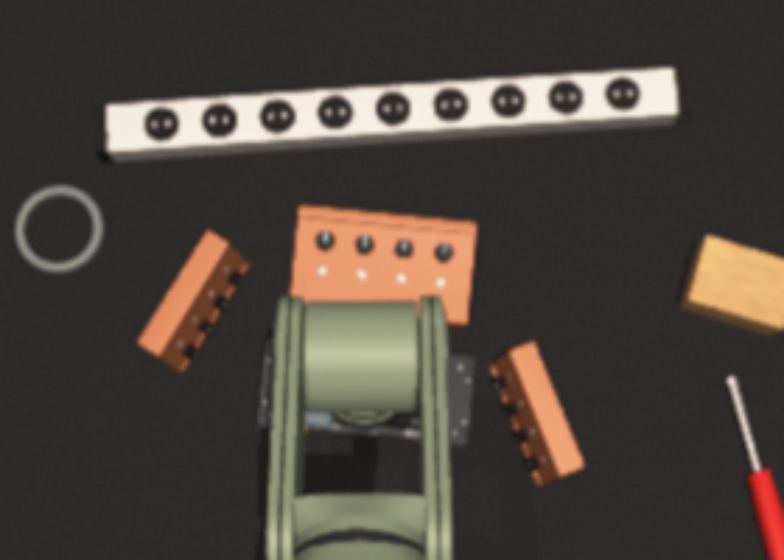

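The mixer lies at a yaw matching the tool. Its front panel centre is at about (506,16) and its rear at about x=612. I'll go down in front of it.

>>> send_rows(targets="0.01 0 0.01 0 0 0 100;0.02 0 0.035 0 0 0 100;0.03 0 0.06 0 0 0 100;0.035 0 0.085 0 0 0 100;0.04 0 0.11 0 0 0 100;0.045 0 0.127 0 0 0 100;0.045 0 0.137 0 0 0 100;0.045 0 0.139 0 0 0 100;0.052 0 0.139 0 0 0 100;0.058 0 0.139 0 0 0 100;0.062 0 0.139 0 0 0 100;0.062 0 0.139 0 0 0 100")

```text
time_s: 6.15
ee_pos: [471.0, 17.2, 14.9]
ee_rot: [-180.0, -0.2, -4.5]
force: [0.2, -0.5, -0.4]
gripper_width: 91.1
gripper_force: 0.0
```

```bash
python3 d.py 490 17.3 14 -4.5
```

```text
t 6.15 pos [471.   17.2  14.9] [-179.98   -0.23   -4.54] F [ 0.2 -0.5 -0.4] q [  1.  22. 118.  -0.  39.  95.]
shift m [ 0.0189 -0.0016  0.001 ] turn [-0.02 -0.23 -0.04]
```

>>> send_rows(targets="0.006 0 0 0 0 0 100;0.012 0 0 0 0 0 100;0.017 0 0 0 0 0 100;0.022 0 0 0 0 0 100;0.027 0 0 0 0 -0.5 100;0.032 -0.0001 0 0 0 -1.1 100;0.037 -0.0002 0 0 0 -1.6 100;0.042 -0.0004 0 0 0 -2.2 100;0.047 -0.0006 0 0 0 -2.7 100;0.052 -0.0009 0 0 0 -3.3 100;0.057 -0.0012 0 0 0 -3.8 100;0.062 -0.0015 0 0 0 -4.4 100")

```text
time_s: 7.15
ee_pos: [526.4, 13.6, 13.4]
ee_rot: [180.0, 0.5, -0.1]
force: [-8.7, -1.3, 4.8]
gripper_width: 91.1
gripper_force: 4.0
```

>>> send_rows(targets="0.005 -0.0003 0 0 0 -0.5 100;0.010 -0.0006 0 0 0 -1.1 100;0.015 -0.0010 0 0 0 -1.7 100;0.020 -0.0014 0 0 0 -2.3 100;0.025 -0.002 0 0 0 -3 100;0.03 -0.0026 0 0 0 -3.7 100;0.034 -0.003 0 0 0 -4.4 100;0.038 -0.0034 0 0 0 -5.2 100;0.038 -0.0034 0 0 0 -5.2 100")

```text
time_s: 7.9
ee_pos: [566.7, 16.9, 13.4]
ee_rot: [180.0, 0.3, 5.1]
force: [-3.9, -1.6, 1.4]
gripper_width: 91.1
gripper_force: 2.1
```

```bash
cat > m.py <<'E'
import sys
from h import *
f=grab('top'); cv2.imwrite('pics/'+sys.argv[1],cv2.resize(f['image'][120:220,200:360],None,fx=5,fy=5,interpolation=2))
hsv=cv2.cvtColor(f['image'],cv2.COLOR_BGR2HSV);H,S,V=[hsv[...,i].astype(int) for i in range(3)]
w=((H<13)&(S>90)&(V>100)).astype(np.uint8)
# rear top edge (z=61) along columns; rail front top edge z=40
a=[];b=[]
for c in range(252,304):
    r=np.where(w[130:200,c])[0]
    if len(r): a.append((c,130+r[0]-.5))
    r=np.where((S[125:175,c]<60)&(V[125:175,c]>150))[0]
    if len(r): b.append((c,125+r[-1]+.5))
A=onz(f,a,61)[:,:2];B=onz(f,b,40)[:,:2]
for n,P in(('rear',A),('rail',B)):
    p=np.polyfit(P[:,1],P[:,0],1); p=np.polyfit(*[P[abs(np.polyval(p,P[:,1])-P[:,0])<3][:,i] for i in(1,0)],1); print(n,'angle',np.degrees(np.arctan(-p[0])).round(2),'x at y=80,10,-60',np.polyval(p,[80,10,-60]).round(1))
print(A[:,1].min(),A[:,1].max())
E
python3 m.py t5.png; python3 d.py 582 15 14 5.1
```

```text
rear angle 70.4 x at y=80,10,-60 [302.6 499.3 695.9]
t 7.95 pos [566.7  16.8  13.4] [179.98   0.24   5.11] F [-4.2 -1.6  0.7] q [  1.  29. 105.  -0.  46.  85.]
shift m [ 0.0151  0.0032 -0.0007] turn [0.02 0.24 0.01]Traceback (most recent call last):
  File "m.py", line 15, in <module>
    p=np.polyfit(P[:,1],P[:,0],1); p=np.polyfit(*[P[abs(np.polyval(p,P[:,1])-P[:,0])<3][:,i] for i in(1,0)],1); print(n,'angle',np.degrees(np.arctan(-p[0])).round(2),'x at y=80,10,-60',np.polyval(p,[80,10,-60]).round(1))
                                     ~~~~~~~~~~^^^^^^^^^^^^^^^^^^^^^^^^^^^^^^^^^^^^^^^^^^^^^^^^^^^^^^^^^^^^^^^
    raise TypeError("expected non-empty vector for x")
TypeError: expected non-empty vector for x
```

View pics/t5.png

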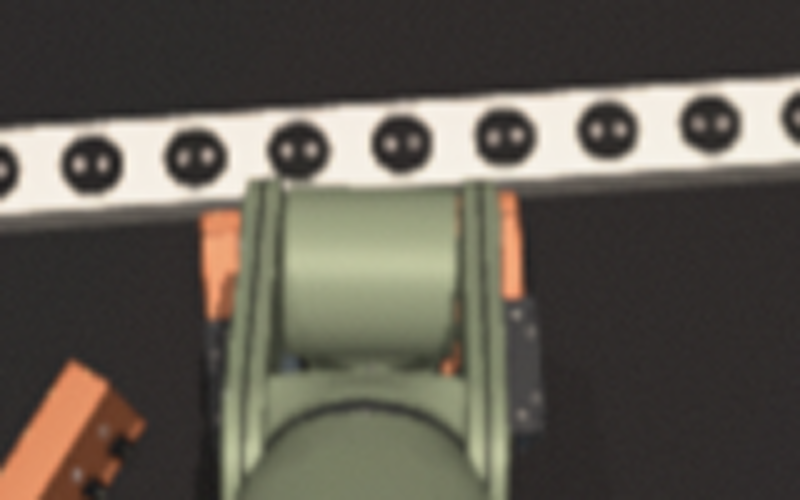

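The mixer's rear is nearly parallel to the rail and about 14 mm short of it. I'll creep in while watching the force.

>>> send_rows(targets="0.002 0 0 0 0 0 100;0.004 0 0 0 0 0 100;0.006 0 0 0 0 0 100;0.008 0 0 0 0 0 100;0.009 0 0 0 0 0 100;0.01 0 0 0 0 0 100;0.011 0 0 0 0 0 100;0.011 0 0 0 0 0 100")

```text
time_s: 8.62
ee_pos: [579.1, 18.3, 13.6]
ee_rot: [-180.0, 0.0, 5.1]
force: [-3.4, 0.0, -2.4]
gripper_width: 91.0
gripper_force: 1.6
```

>>> send_rows(targets="0.0005 0 0 0 0 0 100;0.001 0 0 0 0 0 100;0.0015 0 0 0 0 0 100;0.002 0 0 0 0 0 100")

```text
time_s: 8.95
ee_pos: [580.7, 18.4, 13.7]
ee_rot: [-180.0, 0.1, 5.1]
force: [-4.9, -0.4, -1.5]
gripper_width: 91.4
gripper_force: 2.5
```

>>> send_rows(targets="0.0005 0 0 0 0 0 100;0.001 0 0 0 0 0 100;0.0015 0 0 0 0 0 100;0.0015 0 0 0 0 0 100")

```text
time_s: 9.28
ee_pos: [580.7, 18.3, 13.7]
ee_rot: [-180.0, 0.3, 5.1]
force: [-8.1, -0.9, 0.4]
gripper_width: 91.3
gripper_force: 3.7
```

It has made contact: the TCP has stalled and the force is rising. I'll press a little more to seat it flush.

>>> send_rows(targets="0.001 0 0 0 0 0 100;0.002 0 0 0 0 0 100;0.003 0 0 0 0 0 100;0.003 0 0 0 0 0 100")

```text
time_s: 9.62
ee_pos: [580.6, 18.4, 13.7]
ee_rot: [-180.0, 0.6, 5.1]
force: [-13.6, -1.6, 6.3]
gripper_width: 91.0
gripper_force: 7.1
```

>>> send_rows(targets="0.001 0 0 0 0 0 100;0.002 0 0 0 0 0 100;0.003 0 0 0 0 0 100;0.003 0 0 0 0 0 100;0.003 0 0 0 0 0 100")

```text
time_s: 10.03
ee_pos: [580.6, 18.3, 13.8]
ee_rot: [-180.0, 1.0, 5.1]
force: [-20.0, -2.5, 11.7]
gripper_width: 90.9
gripper_force: 10.4
```

>>> send_rows(targets="-0.003 0 0 0 0 0 100;-0.006 0 0 0 0 0 100;-0.010 0 0 0 0 0 100;-0.015 0 0 0 0 0 100;-0.025 0 0 0 0 0 100;-0.04 0 0 0 0 0 100;-0.06 0 -0.01 0 0 0 100;-0.08 0 -0.03 0 0 0 100;-0.1 0 -0.06 0 0 0 100;-0.12 0 -0.09 0 0 0 100;-0.14 0 -0.12 0 0 0 100;-0.15 0 -0.13 0 0 0 100")

```text
time_s: 11.03
ee_pos: [439.6, 5.7, 148.1]
ee_rot: [180.0, -0.5, 5.1]
force: [-0.1, 0.5, 0.6]
gripper_width: 90.8
gripper_force: 0.0
```

>>> send_rows(targets="-0.02 0 -0.02 0 0 0 100;-0.04 0 -0.04 0 0 0 100;-0.05 0 -0.05 0 0 0 100;-0.05 0 -0.05 0 0 0 100")

```text
time_s: 11.37
ee_pos: [389.3, 1.3, 196.5]
ee_rot: [180.0, -0.4, 5.1]
force: [0.0, -0.2, 0.5]
gripper_width: 91.1
gripper_force: 0.0
```

```bash
sed -i 's/130:200,c\]/130:175,c]/' m.py; python3 m.py t6.png
python3 - <<'E'
from h import *
f=grab('scene');cv2.imwrite('pics/s6.png',cv2.resize(f['image'][100:350,70:440],None,fx=2.1,fy=2.1))
E
```

```text
rear angle 4.64 x at y=80,10,-60 [692.5 698.2 703.9]Traceback (most recent call last):
  File "m.py", line 15, in <module>
    p=np.polyfit(P[:,1],P[:,0],1); p=np.polyfit(*[P[abs(np.polyval(p,P[:,1])-P[:,0])<3][:,i] for i in(1,0)],1); print(n,'angle',np.degrees(np.arctan(-p[0])).round(2),'x at y=80,10,-60',np.polyval(p,[80,10,-60]).round(1))
                                     ~~~~~~~~~~^^^^^^^^^^^^^^^^^^^^^^^^^^^^^^^^^^^^^^^^^^^^^^^^^^^^^^^^^^^^^^^
    raise TypeError("expected non-empty vector for x")
TypeError: expected non-empty vector for x
```

View pics/s6.png

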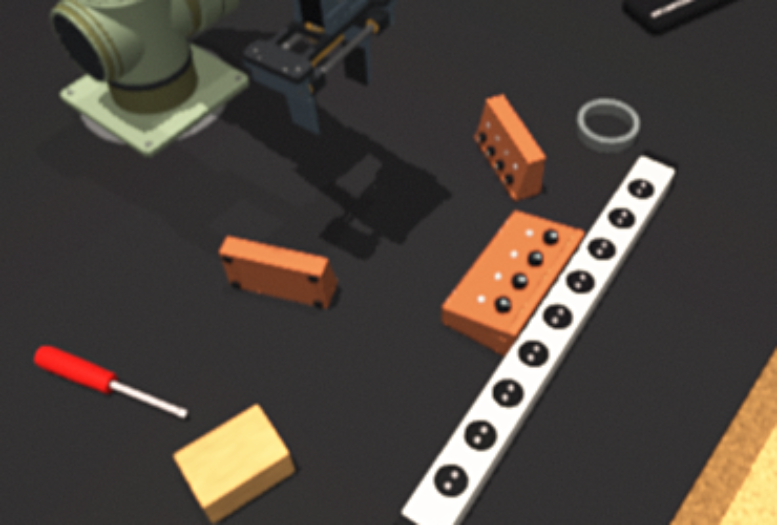

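View pics/t6.png

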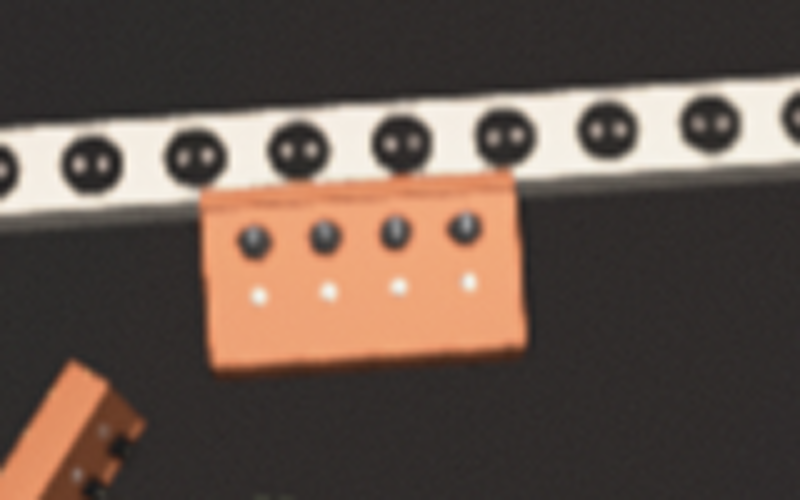

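The final views show the mixer on its feet with the knobs up. Its rear edge is at x≈698 against the rail face at ≈699, with near-equal angles, and it took 20 N of seating force. The tape, carton and screwdriver are untouched, so I'm handing in.

```bash
python3 -c "
from workcell import env
print(env.job_done())"
```

```text
the job is handed in; nothing more can be done
None
```

The mixer was tipped onto its feet, knobs up, and pushed back until its rear panel pressed against the socket rail; the final pictures show it flush to within about 1 mm, with the tape, carton and screwdriver untouched, and I handed the job in at about 11.5 s (no verdict was returned).

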